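# Click the larder's tally wheel round to its mark

## Task

The shelf count is finished, so set the tally counter back to its mark: with a fingertip against the teeth, flick the star wheel clockwise (seen from above), one click at a time and letting it come to rest after each, until its one long tooth points at the upright wedge on the wooden foot. Do not let it click past the wedge. Be gentle; do not grip or lift anything, and leave the counter, the jars and the tin standing where they are.

Things in the scene. Friction and masses are not known exactly. Their poses are not given: they have to be found in the camera images.
- counter: Tally counter, loose on the worktop on rubber feet, about 1.8 kg: brown wooden foot (184 x 144 mm, top 14 mm above the worktop) and a pedestal (radius up to 34 mm) that carries a flat, level dark steel star wheel. Origin: on the worktop below the wheel's axis; z up; the wedge stands towards -x of this frame. The foot spans x -112 to +72, y -72 to +72 mm.
- hub (a point): The wheel's vertical axis at the wheel's mid-thickness, 46 mm above the worktop. Wheel 12 mm thick (40 to 52 mm up): disc of 38 mm radius with 8 evenly spaced teeth, 10 mm wide; seven reach 68 mm from the axis, one 81 mm. Between neighbouring teeth is an open gap, 38 mm wide at 62 mm from the axis, which a fingertip can enter from above; the foot's top lies 26 mm below the wheel.
- long_tip (a point): Outer end of the wheel's long tooth at mid-thickness. This tooth ends in an upright round knob (14 mm across, top 66 mm above the worktop) and has a thin rib along its top.
- wedge_edge (a point): Inner edge of the upright dark steel wedge at the end of the foot, 86 mm from the wheel's axis, 46 mm above the worktop. The wedge reaches out to 109 mm from the axis, is 14 mm wide, top 52 mm above the worktop. On the foot between wedge and pedestal sits the click pawl in a small dark block, top 33 mm above the worktop.
- tally_wheel (a joint): Turn of the wheel, rad; grows clockwise seen from above; 0: long tooth at the wedge. Stops every pi/4 (one tooth), each with a tooth pointing at the wedge; a spring pulls it into the nearest stop, and past half way it snaps to the next. About 2 N at the teeth turns it; damped, does not run on. It starts 2, 3 or 4 clicks before the mark (-1.57, -2.36, -3.14). End stops at -3.5 and +1.92.
- jam_b: Bystander: squat glass jam jar with a checked cloth-patterned lid, 68 mm across, 75 mm tall. Origin: centre of its underside.
- honey: Bystander: square-sided honey jar with a round metal lid, 71 mm across, 110 mm tall. Origin: centre of its underside.
- tin_b: Bystander: short round food tin, 76 mm across, 58 mm tall. Origin: centre of its underside.
- cork_jar_a: Bystander: small glass bottle with a cork, 56 mm across, 111 mm tall. Origin: centre of its underside.
Mind the look-alikes: they are no part of the job. Of the things that look like the counter, the larger one is meant.

How it is judged:
By the outcome, as a careful person would: the job done as asked, in the order asked, and still so for the second after the job is handed in, with the robot touching nothing.
It also fails if it takes over 51 s, if anything falls off the work surface, if the arm or the gripper's body presses on something with over 40 N, if the wrist force passes 120 N, or if a joint passes its speed limit or range.

## Robot

A 7-joint arm with a two-finger parallel gripper is mounted at the origin on a cart in front of the work surface, level with it; the furniture and walls round the work are solid. World frame = base frame: x ahead of the robot, y to its left, z up, the work surface at z = 0. Lengths are in m, angles in rad, forces in N, time in s.
With the tool pointing down it reaches from about 0.4 to 0.85 m from the base axis. Payload 10.4 kg.
Tool frame: the origin (TCP) lies midway between the tips of the shut fingers; the grasp point (between the pads) lies 19 mm behind it (manip.hold_point_z is the distance from the TCP to the grasp point, in m); z points along the fingers, y is the line along which they close (so a half turn about z gives the same grasp; the last joint's range is limited). The gripper opens to 85 mm and grips with 20 to 120 N. Pads are 22 mm wide; open, the fingers measure 114 mm over their backs; the gripper's body (76 mm by 85 mm) begins 54 mm behind the grasp point. The pads swing forward as they close: fully open they stand 13 mm farther back than shut.
Start: joints at [1.277, 0.332, -0.065, 1.46, 0.022, 1.35, -0.088], TCP at [0.167, -0.602, 0.231] pointing down, gripper open.
Joint ranges: [-2.6, 2.6], [-0.5, 2.12], [-1.47, 1.34], [0.16, 2.42], [-1.27, 4.41], [0.06, 2.06], [-2.6, 2.6]. Speed limits (rad/s): [2.22, 2.22, 2.79, 2.79, 3.14, 3.14, 3.14].

## Interface

Orientations are given as a unit quaternion [x, y, z, w].
In Python, from workcell import manip, eyes, job gives the robot as it stands.
- The arm moves only by the shell command python3 -m crank 'ROWS' [FORCE]. ROWS is JSON, a list that holds one entry, the list of rows, each a list of 7 numbers: the finger opening in cm, from 0 to 8.54, then the shift along the world's x, y, z in cm, then the turn, a rotation vector about the world's x, y, z in degrees. In form: [[[hand, x, y, z, ax, ay, az], ...]]. A call has 1 to 20 rows; each row shifts and turns the commanded pose from where the row before left it; what a row does not reach is not made up. A row lasts 1/8 s, in which the tool goes at most 62.5 mm and 10.7 degrees, less where a joint would pass 70% of its speed; a pose out of reach is approached as far as the arm can. A call with a gripper value outside its range is refused whole. The fingers move at their own pace and stop on an object; FORCE is the grip in N (left out, the last holds). Time passes only in rows, so rows that do not move let the fingers close. It gives the time, the measured TCP pose, the force, the opening and the grip force at its end, in the units of the state.
- manip.get_obs(): the state, without advancing time (a new reading comes with each control period).
- eyes.camera(name): name is "scene" or "top" or "wrist"; returns (picture, depth): 480x640x3 uint8, red, green, blue; 480x640 float32, m along the optical axis (not along the pixel's ray), 0 where there is no reading.
- eyes.camera_params(name): a dict with "fx", "fy", "cx", "cy" (pixels), "world_from_camera" (4x4, takes a point from camera to world coordinates); the wrist camera has in their place "hand_eye" (4x4, takes a point from camera to tool coordinates, whose origin is the TCP and whose axes are the flange's). Camera axes: x right, y down, z forward; pixel columns grow to the right and rows downward; lengths in m; the calibration is good to about 2 mm. A picture is of the moment at which its call begins: read the wrist's pose just before it. camera_params takes no time and is no camera call.
- job.hand_in(): hands the job in; it is judged then, once.
The state is a dict: "clock": time; "joint_pos": joint angles; "joint_velocities": joint speeds; "tau": joint torques, N m; "position": TCP position; "ee_rot": TCP orientation; "ft_force": force on the tool from outside, world axes, zero at the start; "torque": the same for the moment, N m; "grip_width": opening from 0.0 (shut) to 1.0 (fully open); "grasp_force": force on a finger pad.
Only numpy, scipy, OpenCV 4.12 (cv2) and the standard library are available. Lean on these libraries where they do the work, as an engineer would, in place of code of your own. Each camera call takes 0.05 s, during which the arm holds its last target. There are 200 camera calls.

## Working session

There is one attempt and no reset: what is moved stays moved. The work goes in short steps, Python scripts to look and compute and a shell command to move; the robot and the scene stay as the last step left them, time stands still between calls to the robot, and variables do not carry over. Pictures are saved under pics/ and viewed, at most 10 in all, crops included, and the job is handed in when it is done.

```bash
mkdir -p pics; python3 - <<'E'
from workcell import manip, eyes
import cv2, numpy as np
o=manip.get_obs(); print({k:np.round(o[k],3) for k in('clock','position','ee_rot','grip_width')})
for n in('top','scene'):
    p,d=eyes.camera(n); cv2.imwrite(f'pics/{n}1.png',p[:,:,::-1]); np.save(f'pics/{n}1.npy',d)
    c=eyes.camera_params(n); print(n,c['fx'],c['cx'],c['cy'],np.round(c['world_from_camera'],3).tolist())
E
```

```text
{'clock': np.float64(0.0), 'position': array([ 0.167, -0.602,  0.23 ]), 'ee_rot': array([ 0.991,  0.135, -0.   , -0.001]), 'grip_width': np.float64(0.999)}
top 535.4126391466563 321.60666632787627 230.30412149183283 [[-0.011, -0.993, 0.121, 0.322], [-1.0, 0.012, 0.012, 0.072], [-0.014, -0.121, -0.993, 1.605], [0.0, 0.0, 0.0, 1.0]]
scene 606.3800582201129 329.2629752406116 228.99729612599612 [[-0.649, -0.325, 0.687, -0.6], [-0.76, 0.283, -0.584, 1.029], [-0.005, -0.902, -0.431, 0.771], [0.0, 0.0, 0.0, 1.0]]
```

View pics/top1.png

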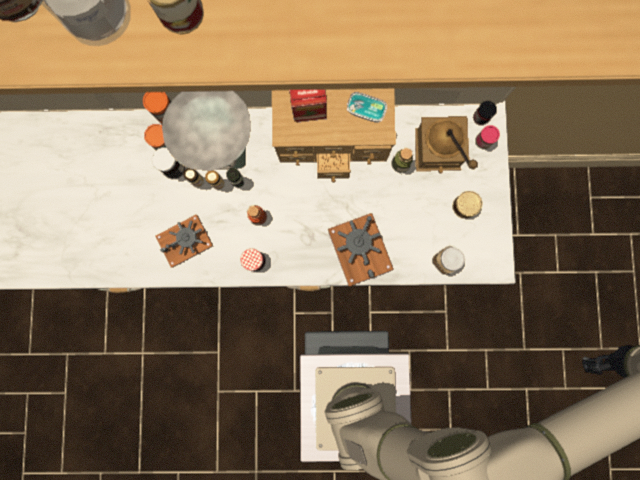

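View pics/scene1.png

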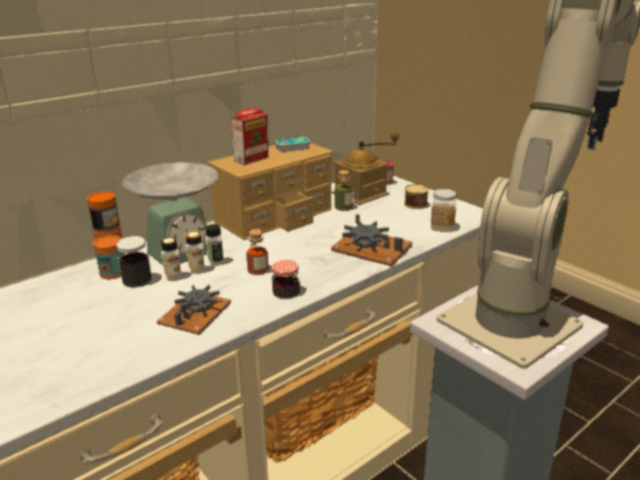

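The larger counter is at about (360,243) in the top view, with its wedge at about (371,272), nearest the robot. I'll zoom in on it.

```bash
cat > h.py <<'E'
from workcell import manip, eyes
import cv2, numpy as np
def ray(n,uv,z):
    c=eyes.camera_params(n); T=np.array(c['world_from_camera'])
    d=T[:3,:3]@np.array([(uv[0]-c['cx'])/c['fx'],(uv[1]-c['cy'])/c['fy'],1]); o=T[:3,3]
    return o+d*(z-o[2])/d[2]
E
python3 - <<'E'
from h import *
p=cv2.imread('pics/top1.png'); 
cv2.imwrite('pics/c1.png',cv2.resize(p[200:300,310:420],None,fx=6,fy=6,interpolation=cv2.INTER_CUBIC)[:600])
hsv=cv2.cvtColor(p,cv2.COLOR_BGR2HSV)
m=np.zeros(p.shape[:2],np.uint8); s=np.s_[205:292,322:402]
m[s]=((hsv[s][...,1]>60)|(hsv[s][...,2]<110))*255
m=cv2.morphologyEx(m,cv2.MORPH_OPEN,np.ones((3,3)))
cs,_=cv2.findContours(m,0,2); c=max(cs,key=cv2.contourArea); r=cv2.minAreaRect(c)
b=cv2.boxPoints(r); w=np.array([ray('top',q,0.014) for q in b]); print(b,w.round(3), np.linalg.norm(w[0]-w[1]),np.linalg.norm(w[1]-w[2]))
E
```

```text
[[322. 213.]
 [401. 213.]
 [401. 291.]
 [322. 291.]] [[ 0.568  0.09   0.014]
 [ 0.565 -0.147  0.014]
 [ 0.332 -0.14   0.014]
 [ 0.335  0.093  0.014]] 0.23699606377016164 0.23253041555609366
```

View pics/c1.png

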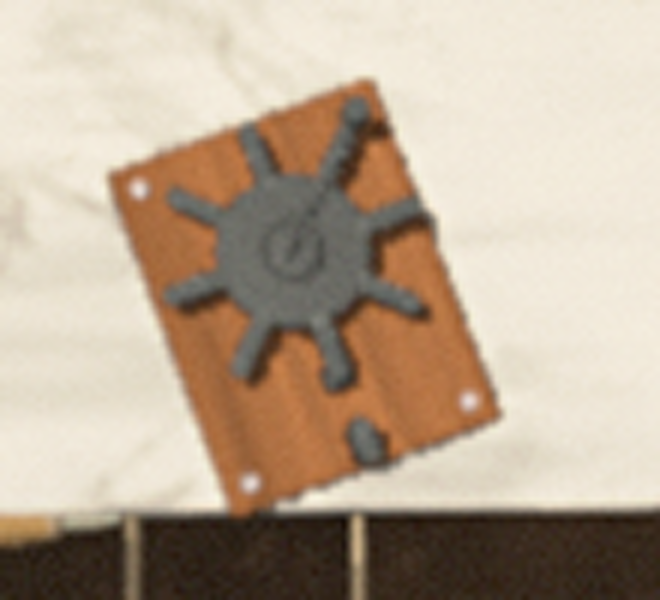

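```bash
cat >> h.py <<'E'
E
python3 - <<'E'
from h import *
f=lambda x,y,z:ray('top',(310+(x+.5)/6-.5,200+(y+.5)/6-.5),z)
C=np.array([f(108,175,.014),f(372,80,.014),f(500,412,.014),f(235,515,.014)])[:,:2]
print(C.round(3),[round(np.linalg.norm(C[i]-C[i-3]),4) for i in range(4)])
ux=((C[0]+C[1])-(C[2]+C[3]))/2; ux/=np.linalg.norm(ux); hubF=C.mean(0)+0.020*ux
hub=f(292,250,.052)[:2]; w=f(366,432,.052)[:2]; lt=f(358,110,.066)[:2]
a=lambda v:np.degrees(np.arctan2(v[1],v[0]))
print(hubF,hub,w,lt,'wedge ang',a(-ux),a(w-hub),'long',a(lt-hub),np.linalg.norm(w-hub),np.linalg.norm(lt-hub))
H=(hubF+hub)/2; A=a(-ux)
for t in(112.5,100,90,80,70,64):
    r=np.radians(A+t); print(t,(H+.064*np.array([np.cos(r),np.sin(r)])).round(4))
E
```

```text
[[ 0.52   0.074]
 [ 0.566 -0.059]
 [ 0.4   -0.118]
 [ 0.351  0.014]] [np.float64(0.1405), np.float64(0.1769), np.float64(0.1405), np.float64(0.18)]
[ 0.47796847 -0.0155042 ] [ 0.47750887 -0.01481852] [ 0.38894178 -0.0487692 ] [ 0.5437212  -0.04721266] wedge ang -160.35964503990937 -159.0265244669877 long -26.070024739476786 0.09485135186044048 0.07371195635573378
112.5 [ 0.5207 -0.0626]
100 [ 0.5094 -0.0708]
90 [ 0.4993 -0.0754]
80 [ 0.4885 -0.0783]
70 [ 0.4773 -0.0792]
64 [ 0.4706 -0.0788]
```

```bash
python3 -m crank '[[[0,2.95,4.5,0,0,0,2.25],[0,2.95,4.5,0,0,0,2.25],[0,2.95,4.5,0,0,0,2.25],[0,2.95,4.5,0,0,0,2.25],[0,2.95,4.5,0,0,0,2.25],[0,2.95,4.5,0,0,0,2.25],[0,2.95,4.5,0,0,0,2.25],[0,2.95,4.5,0,0,0,2.25],[0,2.95,4.5,0,0,0,2.25],[0,2.95,4.5,0,0,0,2.25],[0,2.95,4.5,-3,0,0,2.25],[0,2.95,4.5,-3,0,0,2.25],[0,0,0,-2,0,0,0],[0,0,0,0,0,0,0],[0,0,0,0,0,0,0]]]' 20
python3 - <<'E'
from h import *
from scipy.spatial.transform import Rotation as R
o=manip.get_obs(); p,d=eyes.camera('wrist'); c=eyes.camera_params('wrist')
cv2.imwrite('pics/w1.png',p[:,:,::-1]); np.save('pics/w1.npy',d)
Rm=R.from_quat(o['ee_rot']).as_matrix(); print(o['clock'],o['position'],Rm.round(3).tolist(),o['grip_width'],o['ft_force'])
T=np.eye(4);T[:3,:3]=Rm;T[:3,3]=o['position']; W=T@np.array(c['hand_eye']); np.save('pics/w1W.npy',W); print(W.round(3))
for n,q in(('hub',(.4777,-.0152,.052)),('tcp',o['position'])):
    v=np.linalg.inv(W)@np.r_[q,1]; print(n,c['fx']*v[0]/v[2]+c['cx'],c['fy']*v[1]/v[2]+c['cy'])
E
```

```text
clock: 1.98
position: [0.5213, -0.0631, 0.1521]
ee_rot: [0.932, 0.362, 0.0, 0.0]
ft_force: [0.0, -0.0, -0.7]
grip_width: 0.0
grasp_force: 0.0
1.975 [ 0.5213284  -0.06306993  0.15210189] [[0.738, 0.675, 0.001], [0.675, -0.738, -0.0], [0.0, 0.001, -1.0]] 0.0004598421113361362 [ 0.01607087 -0.04550818 -0.71877168]
[[ 0.675 -0.703 -0.225  0.578]
 [-0.738 -0.643 -0.206 -0.009]
 [ 0.     0.305 -0.952  0.295]
 [ 0.     0.     0.     1.   ]]
hub 230.73215717096608 244.57163018103574
tcp 321.33934761977304 312.45028876021723
```

View pics/w1.png

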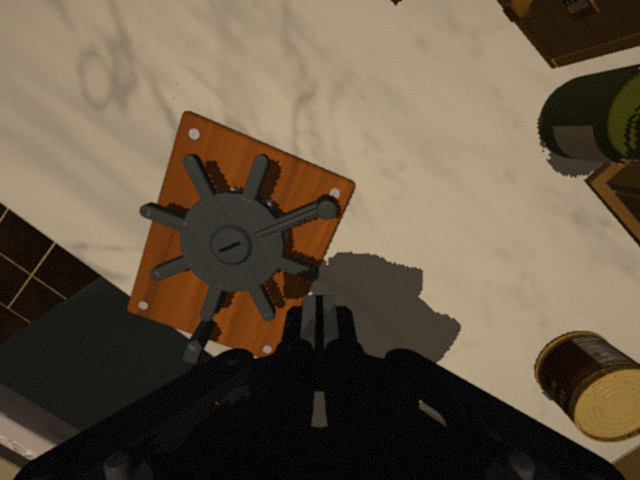

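The wrist view agrees with the estimate: the hub appears at (231,244), where I predicted it, and the knob at (327,208). That puts the wheel 3 clicks before the mark. The shut fingers at (320,310) are over the gap, so I'll descend.

```bash
python3 -m crank '[[[0,0,0,-2.5,0,0,0],[0,0,0,-2.5,0,0,0],[0,0,0,-2,0,0,0],[0,0,0,-1.5,0,0,0],[0,0,0,-1.5,0,0,0],[0,0,0,-1.5,0,0,0],[0,0,0,0,0,0,0],[0,0,0,0,0,0,0]]]'
```

```text
clock: 3.02
position: [0.5215, -0.0622, 0.0367]
ee_rot: [0.932, 0.363, 0.0, 0.0]
ft_force: [0.5, 0.1, -0.2]
grip_width: -0.002
grasp_force: 0.0
```

```bash
python3 -m crank '[[[0,-0.38,-0.28,0,0,0,-4.2],[0,-0.38,-0.27,0,0,0,-4.2],[0,-0.37,-0.27,0,0,0,-4.1],[0,-0.34,-0.16,0,0,0,-3.3],[0,-0.34,-0.15,0,0,0,-3.3],[0,-0.33,-0.15,0,0,0,-3.4],[0,-0.36,-0.1,0,0,0,-3.3],[0,-0.36,-0.1,0,0,0,-3.3],[0,-0.36,-0.09,0,0,0,-3.4],[0,-0.37,-0.03,0,0,0,-3.3],[0,-0.37,-0.03,0,0,0,-3.3],[0,-0.38,-0.03,0,0,0,-3.4],[0,-0.34,0.02,0,0,0,-3],[0,-0.33,0.02,0,0,0,-3],[0,0,0,0,0,0,0],[0,0,0,0,0,0,0],[0,0,0,0,0,0,0]]]'
python3 - <<'E'
from h import *
p,d=eyes.camera('top'); cv2.imwrite('pics/top2.png',p[:,:,::-1])
q,d=eyes.camera('wrist'); cv2.imwrite('pics/w2.png',q[:,:,::-1])
a=cv2.resize(p[200:300,310:410,::-1],(400,400),interpolation=2); b=cv2.resize(q[:,:,::-1],(400,300))
cv2.imwrite('pics/v2.png',np.hstack([a,np.vstack([b,np.zeros((100,400,3),np.uint8)])]))
E
```

```text
clock: 5.15
position: [0.4713, -0.0785, 0.0365]
ee_rot: [0.999, -0.052, 0.0, 0.0]
ft_force: [0.3, -0.2, -0.2]
grip_width: -0.003
grasp_force: 0.0
```

View pics/v2.png

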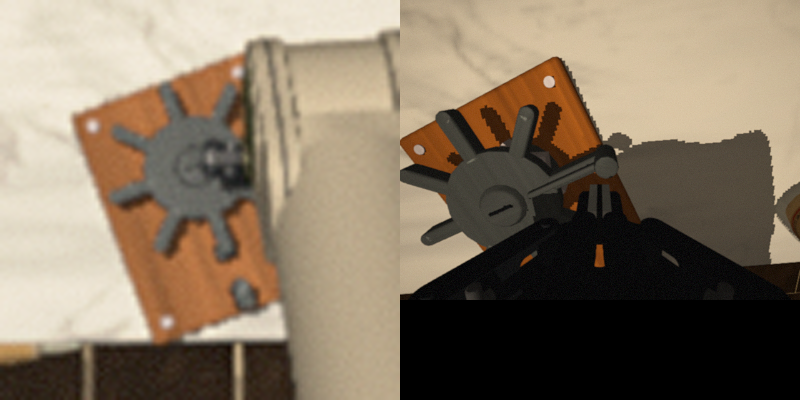

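One click is done. A short tooth points at the wedge at (243,290), the knob sits just behind the finger, and the foot hasn't moved. Next I'll lift, go back and re-enter behind the long tooth.

```bash
python3 -m crank '[[[0,0,0,1.5,0,0,0],[0,0,0,1.5,0,0,0],[0,0,0,1.5,0,0,0],[0,0,0,1.5,0,0,0],[0,0.83,0.27,0,0,0,8],[0,0.83,0.27,0,0,0,8],[0,0.83,0.27,0,0,0,8],[0,0.83,0.27,0,0,0,8],[0,0.83,0.26,0,0,0,8],[0,0.86,0.26,0,0,0,8.5],[0,0,0,0,0,0,0],[0,0,0,0,0,0,0],[0,0,0,0,0,0,0]]]'
python3 - <<'E'
from h import *
p,d=eyes.camera('wrist'); cv2.imwrite('pics/w3.png',p[:,:,::-1])
E
```

```text
clock: 6.88
position: [0.5209, -0.0627, 0.0965]
ee_rot: [0.932, 0.362, -0.0, 0.0]
ft_force: [-0.4, -0.3, -0.0]
grip_width: 0.001
grasp_force: 0.0
```

View pics/w3.png

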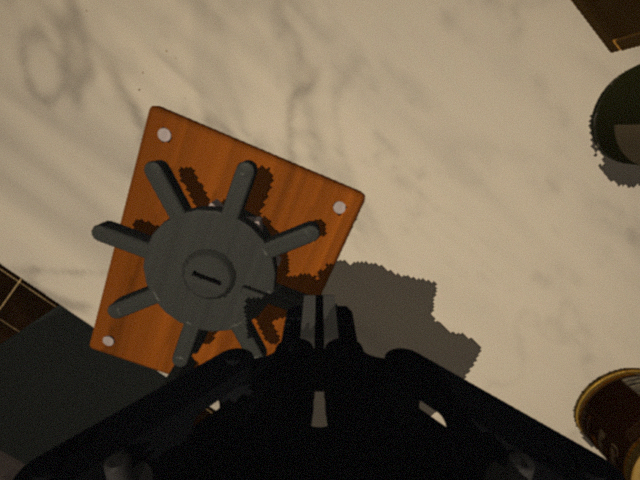

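The rib of the long tooth, at (255,288), has advanced one stop, and the finger is over the gap behind it. Second click.

```bash
python3 -m crank '[[[0,0,0,-1.5,0,0,0],[0,0,0,-1.5,0,0,0],[0,0,0,-1.5,0,0,0],[0,0,0,-1.5,0,0,0],[0,0,0,0,0,0,0],[0,0,0,0,0,0,0]]]' && python3 -m crank '[[[0,-0.38,-0.28,0,0,0,-4.2],[0,-0.38,-0.27,0,0,0,-4.2],[0,-0.37,-0.27,0,0,0,-4.1],[0,-0.34,-0.16,0,0,0,-3.3],[0,-0.34,-0.15,0,0,0,-3.3],[0,-0.33,-0.15,0,0,0,-3.4],[0,-0.36,-0.1,0,0,0,-3.3],[0,-0.36,-0.1,0,0,0,-3.3],[0,-0.36,-0.09,0,0,0,-3.4],[0,-0.37,-0.03,0,0,0,-3.3],[0,-0.37,-0.03,0,0,0,-3.3],[0,-0.38,-0.03,0,0,0,-3.4],[0,-0.34,0.02,0,0,0,-3],[0,-0.33,0.02,0,0,0,-3],[0,0,0,0,0,0,0],[0,0,0,0,0,0,0],[0,0,0,0,0,0,0]]]'; python3 -m crank '[[[0,0,0,1.5,0,0,0],[0,0,0,1.5,0,0,0],[0,0,0,1.5,0,0,0],[0,0,0,1.5,0,0,0],[0,0.83,0.27,0,0,0,8],[0,0.83,0.27,0,0,0,8],[0,0.83,0.27,0,0,0,8],[0,0.83,0.27,0,0,0,8],[0,0.83,0.26,0,0,0,8],[0,0.86,0.26,0,0,0,8.5],[0,0,0,0,0,0,0],[0,0,0,0,0,0,0],[0,0,0,0,0,0,0]]]'
python3 - <<'E'
from h import *
p,d=eyes.camera('wrist'); q,d=eyes.camera('top')
a=cv2.resize(q[200:300,310:410,::-1],(400,400),interpolation=2); b=cv2.resize(p[:,:,::-1],(400,300))
cv2.imwrite('pics/v4.png',np.hstack([a,np.vstack([b,np.zeros((100,400,3),np.uint8)])]))
E
```

```text
clock: 7.68
position: [0.5215, -0.0623, 0.0366]
ee_rot: [0.932, 0.363, 0.0, 0.0]
ft_force: [-1.1, -1.1, -0.3]
grip_width: 0.002
grasp_force: 0.0
clock: 9.8
position: [0.4713, -0.0786, 0.0365]
ee_rot: [0.999, -0.052, 0.0, 0.0]
ft_force: [-0.3, -0.7, -0.3]
grip_width: 0.001
grasp_force: 0.0
clock: 11.42
position: [0.5209, -0.0628, 0.0965]
ee_rot: [0.932, 0.362, -0.0, 0.0]
ft_force: [0.6, -1.0, 0.1]
grip_width: 0.001
grasp_force: 0.0
```

View pics/v4.png

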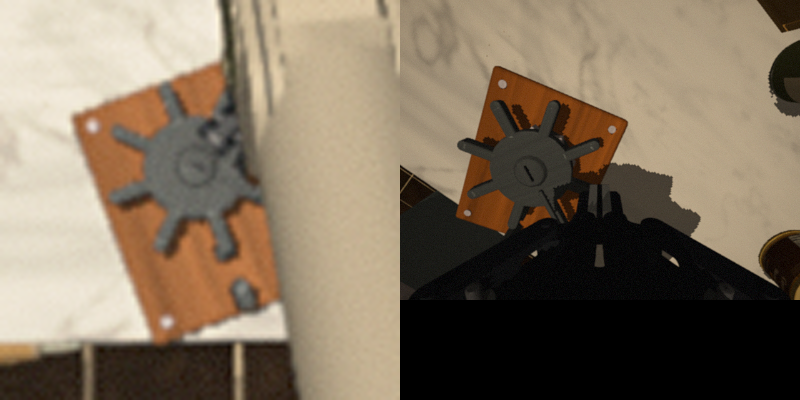

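Two clicks are done: the rib at (548,205) is one stop from the wedge, and the foot hasn't moved. Third click, then I'll lift clear and back away.

```bash
python3 -m crank '[[[0,0,0,-1.5,0,0,0],[0,0,0,-1.5,0,0,0],[0,0,0,-1.5,0,0,0],[0,0,0,-1.5,0,0,0],[0,0,0,0,0,0,0],[0,0,0,0,0,0,0]]]' && python3 -m crank '[[[0,-0.38,-0.28,0,0,0,-4.2],[0,-0.38,-0.27,0,0,0,-4.2],[0,-0.37,-0.27,0,0,0,-4.1],[0,-0.34,-0.16,0,0,0,-3.3],[0,-0.34,-0.15,0,0,0,-3.3],[0,-0.33,-0.15,0,0,0,-3.4],[0,-0.36,-0.1,0,0,0,-3.3],[0,-0.36,-0.1,0,0,0,-3.3],[0,-0.36,-0.09,0,0,0,-3.4],[0,-0.37,-0.03,0,0,0,-3.3],[0,-0.37,-0.03,0,0,0,-3.3],[0,-0.38,-0.03,0,0,0,-3.4],[0,-0.34,0.02,0,0,0,-3],[0,-0.33,0.02,0,0,0,-3],[0,0,0,0,0,0,0],[0,0,0,0,0,0,0],[0,0,0,0,0,0,0]]]'; python3 -m crank '[[[0,0,0,1.5,0,0,0],[0,0,0,1.5,0,0,0],[0,0,0,2,0,0,0],[0,0,0,3,0,0,0],[0,0,0,4,0,0,0],[0,0,0,4,0,0,0],[0,0,-4,2,0,0,0],[0,0,-4,0,0,0,0],[0,0,-5,0,0,0,0],[0,0,-5,0,0,0,0],[0,-1,-5,0,0,0,0],[0,-1,-5,0,0,0,0],[0,-1,-5,0,0,0,0],[0,-1,-5,0,0,0,0],[0,0,0,0,0,0,0],[0,0,0,0,0,0,0]]]'
python3 - <<'E'
from h import *
q,d=eyes.camera('top'); s,d=eyes.camera('scene')
a=cv2.resize(q[200:300,310:410,::-1],(400,400),interpolation=2); b=cv2.resize(s[180:280,310:443,::-1],(400,300),interpolation=2)
cv2.imwrite('pics/v5.png',np.hstack([a,np.vstack([b,np.zeros((100,400,3),np.uint8)])]))
E
```

```text
clock: 12.28
position: [0.5215, -0.0626, 0.0366]
ee_rot: [0.932, 0.363, 0.0, 0.0]
ft_force: [-0.2, 0.4, -0.2]
grip_width: 0.003
grasp_force: 0.0
clock: 14.4
position: [0.4713, -0.0789, 0.0365]
ee_rot: [0.999, -0.052, 0.0, 0.0]
ft_force: [-0.3, -0.3, 0.5]
grip_width: -0.002
grasp_force: 0.0
clock: 16.4
position: [0.4315, -0.4583, 0.2172]
ee_rot: [0.999, -0.052, 0.0, -0.0]
ft_force: [0.9, 0.1, 0.1]
grip_width: 0.004
grasp_force: 0.0
```

View pics/v5.png

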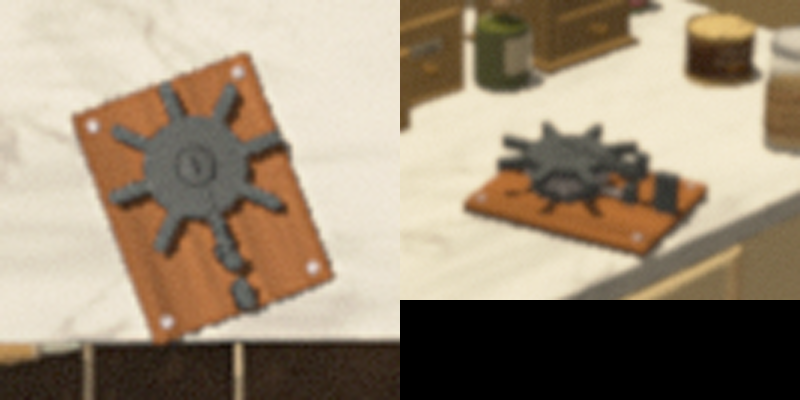

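The long tooth's knob at (235,260) now points at the wedge at (243,292). The counter hasn't moved and the arm is clear.

```bash
python3 -c "
from workcell import job; print(job.hand_in())"
```

```text
the job is handed in; nothing more can be done
None
```

The star wheel was flicked three clicks clockwise, its long tooth now points at the wedge, the counter hasn't moved, the arm is clear of everything, and the job is handed in.

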